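Clear the flask and park the ring of the arm-reach trainer

ROBOT

A 7-joint arm with a two-finger parallel gripper is mounted at the origin on the work surface. World frame = base frame: x ahead of the robot, y to its left, z up, the work surface at z = 0. Lengths are in m, angles in rad, forces in N, time in s.
With the tool pointing down it reaches from about 0.425 to 0.875 m from the base axis. Payload 8.4 kg.
Tool frame: the origin (TCP) lies midway between the tips of the shut fingers; the grasp point (between the pads) lies 19 mm behind it; z points along the fingers, y is the line along which they close (so a half turn about z gives the same grasp; the last joint's range is limited). The gripper opens to 87 mm and grips with 3 to 60 N. Pads are 19 mm wide; open, the fingers measure 117 mm over their backs; the gripper's body (75 mm by 190 mm) begins 51 mm behind the grasp point.
Start: joints at [-1.239, 0.333, 0.04, 1.465, -0.013, 1.343, -0.059], TCP at [0.271, 0.591, 0.223] pointing down, gripper open.
Joint ranges: [-2.58, 2.58], [-0.38, 2.09], [-1.3, 1.39], [0.25, 2.4], [-1.5, 4.64], [0.08, 2.09], [-2.65, 2.65]. Speed limits (rad/s): [2.22, 2.22, 2.79, 2.79, 3.14, 3.14, 3.14].

INTERFACE

Orientations are given as a rotation vector (axis times angle).
In Python, from station import telemetry, eyes, ticket gives the robot as it stands.
- The arm moves only by the tool drive_tool, never from a script. Its argument "moves" is one flat list of numbers, 4 for each row, row after row: the shift along the world's x, y, z each as a share of 0.03 m, from -1 to 1, then the turn about the world's z as a share of 0.12 rad, from -1 to 1. In form: [dx, dy, dz, roll, dx, dy, dz, roll, ...]. A call has 1 to 12 rows; each row shifts and turns the commanded pose from where the row before left it; what a row does not reach is not made up. A row lasts 1/12 s, in which the tool goes at most 41.7 mm and 7.16 degrees, less where a joint would pass 70% of its speed; a pose out of reach is approached as far as the arm can. A call with a number of a shift or a turn outside -1 to 1 is refused whole. A call with a gripper value outside its range is refused whole. "gripper" is the closure, from -1 (fully open) to 1 (shut), set as the call begins (left out, the last holds). The fingers move at their own pace and stop on an object; "force" is the grip in N (left out, the last holds). Time passes only in rows, so rows that do not move let the fingers close. It gives the time, the measured TCP pose, the force, the opening and the grip force at its end, in the units of the state.
- telemetry.state(): the state, without advancing time (a new reading comes with each control period).
- eyes.capture(name): name is "scene" or "top"; returns a dict with "color" (480x640x3 uint8, red, green, blue), "range_z" (480x640 float32, m along the optical axis (not along the pixel's ray), 0 where there is no reading), "camera_matrix" (3x3 intrinsics, pixels), "rvec" (rotation vector, rad) and "tvec" (3), from world to camera coordinates, as OpenCV has them. Camera axes: x right, y down, z forward; pixel columns grow to the right and rows downward; lengths in m; the calibration is good to about 2 mm. A picture is of the moment at which its call begins.
- ticket.job_done(): hands the job in; it is judged then, once.
The state is a dict: "time": time; "q": joint angles; "dq": joint speeds; "tau": joint torques, N m; "tcp_pos": TCP position; "eef_rot": TCP orientation; "ft_force": force on the tool from outside, world axes, zero at the start; "moment": the same for the moment, N m; "grip_width": finger opening in m; "grasp_force": force on a finger pad.
Only numpy, scipy, OpenCV 4.12 (cv2) and the standard library are available. Lean on these libraries where they do the work, as an engineer would, in place of code of your own. Each camera call takes 0.05 s, during which the arm holds its last target. There are 200 camera calls.

TASK

The arm-reach trainer on the day-room table has to be reset for the next resident, but a tall steel flask stands in the ring's way. First stand the flask upright on the orange serving tray, clear of the bowl there, and let go of it; then slide the wooden ring along the bent rail, round both corners, until it is fully home against the rubber stop at the rail's upper end, and leave it hanging there. Do not knock the flask over or disturb the mug, the jar and the bowl.

Things in the scene. Friction and masses are not known exactly. Their poses are not given: they have to be found in the camera images.
- trainer: Fixed frame: a bent steel rail 10 mm thick on two uprights. Origin on the table top below the rail's middle, z up. In this frame, mm: uprights at (-60,-195) and (60,175) on wooden feet 90 across, 12 high. Rail: lower straight along +y at x = -60, bend 1, middle straight along +x at y = 0 from x = -30 to 30, bend 2, upper straight along +y at x = 60.
- lower_stop (a point): Rail centre at the inner face of the lower rubber stop: trainer frame (-60,-155,110) mm, same axes. A black disc 60 mm across and 12 mm thick round the rail, behind this point. The lower straight runs from here level along +y to (-60,-30,110).
- bend1 (a point): Middle of bend 1 on the rail's centre line. The bend is a quarter circle seen from above, radius 30 mm about (-30,-30) in the trainer frame, from (-60,-30) to (-30,0). The rail's height rises evenly along its length, from 110 mm at the start of bend 1 to 140 mm at the end of bend 2.
- bend2 (a point): Middle of bend 2 on the rail's centre line: a quarter circle seen from above, radius 30 mm about (30,30) in the trainer frame, from (30,0) to (60,30).
- upper_stop (a point): Rail centre at the inner face of the upper rubber stop (same black disc, behind this point): trainer frame (60,135,140) mm, same axes. The upper straight runs level along +y from (60,30,140) to here.
- ring: Loose dark wooden ring threaded on the rail: 72 mm outside, 48 mm hole, 12 mm thick, 50 to 80 g. Origin at its centre, its hole's axis along its own y. It hangs with the top of its hole on the rail, so its centre is 19 mm below the rail's centre line. It starts on the lower straight and can be pushed along by its face.
- home (a point): Where the ring's centre is when it hangs fully home against the upper stop: at (60, 129, 121) mm in the trainer's frame; same axes as the trainer.
- flask: Loose plain steel flask with a black lid, an upright cylinder 60 mm across and 200 mm tall, 250 to 500 g. Origin at the centre of its underside, z up. It stands beside the upper part of the rail, so close that the ring cannot pass.
- tray: Fixed orange serving tray, 300 mm along its x, 220 mm along its y; floor 6 mm above the table, rim 6 mm wide and 18 mm high. Origin at the centre of its underside. A bowl stands on its +x half; its -x half is free.
- bowl: Blue ceramic bowl 100 mm across, 45 mm high, on the tray. Origin at the centre of its underside. Leave alone.
- mug: White mug 76 mm across, 88 mm high with a handle sticking out about 35 mm at its +y side, standing by the rail. Origin at the centre of its underside. Leave alone.
- jar: Amber glass jar with steel cap, 68 mm across, 90 mm high, standing by the rail. Origin at the centre of its underside. Leave alone.
Mind the look-alikes: they are no part of the job. What is meant by the ring is not purple or red, and is the smaller of those in its own colour.

How it is judged:
On the way, in this order (a step that is already met when the one before it is completed fails the run):
1. the flask stands upright on the tray, let go (x of flask in the frame of tray between -0.13 and 0.13 m and y of flask in the frame of tray between -0.09 and 0.09 m and z of flask in the frame of tray below 0.012 m and angle between flask's own z axis and vertical below 0.1 rad and linear speed of flask below 0.02 m/s and horizontal distance between flask and bowl above 0.081 m and contact force between the fingers and flask below 0.3 N), for 0.2 s.
2. the ring is fully home against the upper stop (y of ring in the frame of trainer above 0.121 m and distance between ring and home below 0.015 m), for 0.1 s.
At the end, for the whole second after the job is handed in: The flask stands upright (within 0.1 rad) and still on the tray's floor, its axis 20 mm or more inside the tray's outer edge and over 81 mm from the bowl's; the ring hangs at rest within 8 mm of the upper stop (its y above 121 mm in the trainer's frame, within 15 mm of home) (all of step 2 and x of flask in the frame of tray between -0.13 and 0.13 m and y of flask in the frame of tray between -0.09 and 0.09 m and z of flask in the frame of tray below 0.012 m and angle between flask's own z axis and vertical below 0.1 rad and linear speed of flask below 0.02 m/s and horizontal distance between flask and bowl above 0.081 m and linear speed of ring below 0.03 m/s); the robot touches nothing.
It fails at once if the flask is tipped over (more than 0.6 rad) (angle between flask's own z axis and vertical above 0.6 rad).
It fails at once if the mug is moved more than 25 mm or tipped (distance of mug from where it was at the start of the episode above 0.025 m or angle between mug's own z axis and vertical above 0.4 rad).
It fails at once if the jar is moved more than 25 mm or tipped (distance of jar from where it was at the start of the episode above 0.025 m or angle between jar's own z axis and vertical above 0.4 rad).
It fails at once if the bowl is moved more than 25 mm or tipped (distance of bowl from where it was at the start of the episode above 0.025 m or angle between bowl's own z axis and vertical above 0.4 rad).
It also fails if it takes over 64 s, if anything falls off the work surface, if the arm or the gripper's body presses on something with over 40 N, if the wrist force passes 120 N, or if a joint passes its speed limit or range.

## Working session

There is one attempt and no reset: what is moved stays moved. The work goes in short steps, Python scripts to look and compute and a tool call to move; the robot and the scene stay as the last step left them, time stands still between calls to the robot, and variables do not carry over. Pictures are saved under pics/ and viewed, at most 10 in all, crops included, and the job is handed in when it is done.

Besides the shell and the picture viewer there is one more tool, called after "Emit:" as a command line: name --argument value ..., lists and objects as JSON in quotes. drive_tool: Moves the arm, as the interface text tells. Shift numbers are shares of 0.03 m and turn numbers shares of 0.12 rad, none past 1 either way. Its arguments: {"type":"object","properties":{"moves":{"type":"array","items":{"type":"number","minimum":-1,"maximum":1}},"gripper":{"type":"number"},"force":{"type":"number"}},"required":["moves"]}

```bash
mkdir -p pics
cat > h.py <<'E'
import numpy as np, cv2
from station import telemetry, eyes, ticket
def cap(n):
    c=eyes.capture(n); c['R']=cv2.Rodrigues(np.array(c['rvec'],float))[0]; c['t']=np.array(c['tvec'],float).reshape(3); return c
def save(c,name): cv2.imwrite('pics/'+name,c['color'][:,:,::-1])
def world(c,u,v,d=None):
    """points from pixel + depth"""
    u=np.asarray(u);v=np.asarray(v)
    if d is None: d=c['range_z'][v,u]
    K=np.array(c['camera_matrix']); p=np.stack([(u-K[0,2])/K[0,0]*d,(v-K[1,2])/K[1,1]*d,d],-1)
    return (p-c['t'])@c['R']
def plane(c,u,v,z):
    K=np.array(c['camera_matrix']); r=np.array([(u-K[0,2])/K[0,0],(v-K[1,2])/K[1,1],1.])@c['R']; o=-c['t']@c['R']
    return o+r*(z-o[2])/r[2]
def cloud(c):
    v,u=np.mgrid[0:480,0:640]; return world(c,u,v)
def st():
    s=telemetry.state(); print({k:np.round(s[k],3).tolist() for k in('time','tcp_pos','eef_rot','ft_force','grip_width','grasp_force')})
E
python3 - <<'E'
from h import *
for n in('scene','top'):
    c=cap(n); save(c,n+'0.png'); np.savez(n+'0.npz',**c); print(n,-c['t']@c['R'],np.array(c['camera_matrix']).tolist())
st()
E
```

```text
scene [ 1.11694245 -0.7576251   0.85789832] [[569.0417048348139, 0.0, 319.8711562437728], [0.0, 569.0417048348139, 232.3128142151501], [0.0, 0.0, 1.0]]
top [ 0.4452036  -0.018524    0.92019636] [[434.4432729128153, 0.0, 322.10915837246563], [0.0, 434.4432729128153, 236.80138543025518], [0.0, 0.0, 1.0]]
{'time': 0.1, 'tcp_pos': [0.271, 0.59, 0.222], 'eef_rot': [-0.671, -3.069, 0.002], 'ft_force': [-0.17, -0.774, 0.333], 'grip_width': 0.087, 'grasp_force': 0.0}
```

View pics/scene0.png

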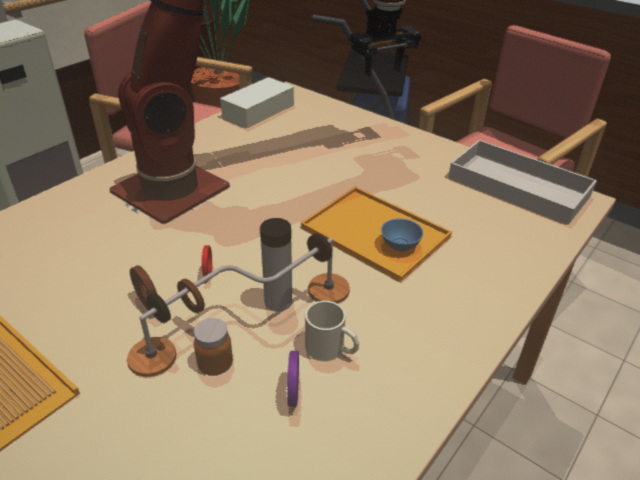

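View pics/top0.png

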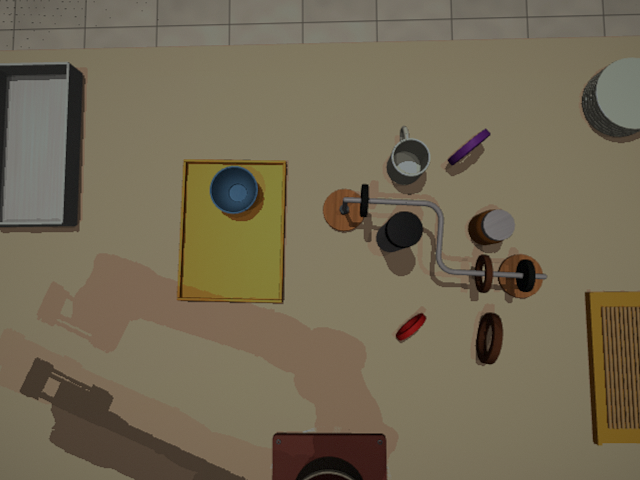

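The top view has +x up and +y left. It shows the flask lid at (404,229), the ring on the rail at (484,273), the lower stop at (525,276), the upper stop at (365,201), the mug at (408,160), the jar at (492,227), the bowl at (234,190), and the tray spanning (180–287, 160–302). The larger brown ring at (490,338), off the rail, is a look-alike.

Run:
```python
from h import *
c=dict(np.load('top0.npz')); 
W=cloud(c); 
def reg(u0,u1,v0,v1,z0,z1):
    m=np.zeros((480,640),bool); m[v0:v1,u0:u1]=1; m&=(W[...,2]>z0)&(W[...,2]<z1)&(c['range_z']>0)
    return W[m]
def circ(name,*a):
    p=reg(*a)[:,:2].astype(np.float32); (x,y),r=cv2.minEnclosingCircle(p); print(name,np.round([x,y,r],4),len(p), p.mean(0))
circ('flask',370,440,200,260,.19,.21)
circ('mug',380,440,120,190,.08,.095)
circ('jar',465,520,200,250,.08,.1)
circ('bowl',205,265,160,220,.04,.055)
p=reg(170,295,150,310,.012,.025)[:,:2].astype(np.float32); print('tray',cv2.minAreaRect(p))
u=reg(375,425,190,215,.125,.155); l=reg(450,472,260,285,.095,.125); l2=reg(498,514,262,285,.095,.125)
for n,q in(('up',u),('lo',l),('lo2',l2)): print(n,q.mean(0),len(q),cv2.fitLine(q[:,:2].astype(np.float32),2,0,.01,.01).ravel())
m=reg(425,450,215,260,.10,.15); print('mid',m.mean(0),cv2.fitLine(m[:,:2].astype(np.float32),2,0,.01,.01).ravel())
s=reg(355,375,180,222,.15,.19); print('ustop',s.mean(0),s.min(0),s.max(0))
s=reg(512,540,255,300,.125,.16); print('lstop',s.mean(0),s.min(0),s.max(0))
s=reg(472,498,250,300,.05,.14); print('ring',s.mean(0),s.min(0),s.max(0))
# lens: top disc fits z
for uv in((404,229),(365,201),(484,262),(484,285),(234,190),(230,260)): print(uv,W[uv[1],uv[0]])
```

```text
flask [ 0.5152 -0.1335  0.0303] 1052 [ 0.5147838  -0.13296288]
mug [ 0.6664 -0.1664  0.0382] 300 [ 0.6665093  -0.16678946]
jar [ 0.5319 -0.3298  0.0307] 811 [ 0.5318535  -0.32811466]
bowl [0.6148 0.1876 0.05  ] 504 [0.61926293 0.19450696]
tray ((0.5357469916343689, 0.19991980493068695), (0.22130653262138367, 0.300651490688324), 88.28583526611328)
up [ 0.56930677 -0.13426696  0.14338508] 281 [ 0.06048652  0.998169    0.5693068  -0.13426696]
lo [ 0.44309195 -0.24657601  0.11370791] 119 [ 0.0712925   0.9974555   0.44309196 -0.24657601]
lo2 [ 0.43818998 -0.32806499  0.11337057] 85 [ 0.06165247  0.99809766  0.43818998 -0.32806498]
mid [ 0.50534672 -0.20745903  0.12847323] [ 0.9989121  -0.04663315  0.5053467  -0.20745903]
ustop [ 0.57089898 -0.07056627  0.16387044] [ 0.54472967 -0.07717361  0.15056183] [ 0.60056922 -0.064046    0.17284886]
lstop [ 0.43568649 -0.36362089  0.13413901] [ 0.41093342 -0.37177868  0.12509193] [ 0.46099268 -0.35751943  0.14152139]
ring [ 0.43994226 -0.29275681  0.1029825 ] [ 0.40448692 -0.31416407  0.05591807] [ 0.47572748 -0.26721097  0.12799257]
(404, 229) [ 0.51419175 -0.13211818  0.2004628 ]
(365, 201) [ 0.56692845 -0.07065825  0.16896729]
(484, 262) [ 0.46019299 -0.29116065  0.11109385]
(484, 285) [ 0.41824345 -0.28856407  0.11418188]
(234, 190) [0.61963331 0.19633532 0.01205235]
(230, 260) [0.47095577 0.20523718 0.00524954]
```

Emit:
drive_tool --moves '[0.6, -1, 0.25, 0.25, 0.6, -1, 0.25, 0.25, 0.6, -1, 0.25, 0.25, 0.6, -1, 0.25, 0.25, 0.6, -1, 0.25, 0.25, 0.6, -1, 0.25, 0.25, 0.6, -1, 0.25, 0.25, 0.6, -1, 0.25, 0.25, 0.6, -1, 0, 0.25, 0.6, -1, 0, 0.25, 0.6, -1, 0, 0.25, 0.6, -1, 0, 0.25]' --gripper -1

```text
time: 1.1
tcp_pos: [0.4879, 0.2288, 0.2824]
eef_rot: [-0.109, -3.139, 0.0]
ft_force: [0.7, -0.0, -0.1]
grip_width: 0.0871
grasp_force: 0.0
```

Emit:
drive_tool --moves '[0.1, -1, 0, 0, 0.1, -1, 0, 0, 0.1, -1, 0, 0, 0.1, -1, 0, 0, 0.1, -1, 0, 0, 0.1, -1, 0, 0, 0.1, -1, 0, 0, 0.1, -1, 0, 0, 0.1, -1, 0, 0, 0.1, -1, 0, 0, 0, -1, 0, 0, 0, 0, 0, 0]'

```text
time: 2.1
tcp_pos: [0.5164, -0.1063, 0.2826]
eef_rot: [0.124, 3.139, -0.003]
ft_force: [0.1, 0.2, 0.4]
grip_width: 0.0871
grasp_force: 0.0
```

```bash
python3 -c "
from h import *
st();print(np.round(telemetry.state()['q'],2))"
```

```text
{'time': 2.1, 'tcp_pos': [0.516, -0.106, 0.283], 'eef_rot': [0.124, 3.139, -0.003], 'ft_force': [0.09, 0.195, 0.411], 'grip_width': 0.087, 'grasp_force': 0.0}
[-0.45  0.04  0.6   1.69 -0.02  1.41  1.64]
```

Emit:
drive_tool --moves '[0, -0.5, 0, 0, 0, -0.4, 0, 0, 0, 0, 0, 0, 0, 0, 0, 0]'

```text
time: 2.43
tcp_pos: [0.5172, -0.1265, 0.2823]
eef_rot: [-0.113, -3.139, -0.0]
ft_force: [0.0, 1.0, 0.7]
grip_width: 0.0874
grasp_force: 0.0
```

Emit:
drive_tool --moves '[0, 0, -0.6, 0, 0, 0, -0.6, 0, 0, 0, -0.6, 0, 0, 0, -0.6, 0, 0, 0, -0.6, 0, 0, 0, -0.6, 0, 0, 0, -0.5, 0, 0, 0, -0.3, 0, 0, 0, 0, 0, 0, 0, 0, 0]'

```text
time: 3.27
tcp_pos: [0.5175, -0.1258, 0.1507]
eef_rot: [-0.11, -3.139, 0.0]
ft_force: [0.5, -0.0, -0.4]
grip_width: 0.0869
grasp_force: 0.0
```

Emit:
drive_tool --moves '[-0.05, -0.25, 0, 0, 0, 0, 0, 0]'

```text
time: 3.43
tcp_pos: [0.5162, -0.1354, 0.1516]
eef_rot: [0.113, 3.138, -0.001]
ft_force: [0.4, -0.7, 0.3]
grip_width: 0.0867
grasp_force: 0.0
```

Emit:
drive_tool --moves '[0, 0, 0, 0, 0, 0, 0, 0, 0, 0, 0, 0, 0, 0, 0, 0, 0, 0, 0, 0, 0, 0, 0, 0]' --gripper 1 --force 25

```text
time: 3.93
tcp_pos: [0.516, -0.1336, 0.1506]
eef_rot: [0.111, 3.14, 0.0]
ft_force: [0.5, 0.5, 0.3]
grip_width: 0.06
grasp_force: 25.0
```

Emit:
drive_tool --moves '[0, 0, 0.4, 0, 0, 0, 0.5, 0, 0, 0, 0.5, 0, 0, 0, 0.5, 0, 0, 0, 0.4, 0, 0, 0, 0, 0]'

```text
time: 4.43
tcp_pos: [0.517, -0.1343, 0.2222]
eef_rot: [0.111, 3.136, 0.0]
ft_force: [1.1, -0.2, -4.4]
grip_width: 0.0597
grasp_force: 25.0
```

Emit:
drive_tool --moves '[-0.4, 0, 0, 0, -0.5, 0, 0, 0, -0.5, 0, 0, 0, -0.3, 0.3, 0, 0, -0.2, 0.5, 0, 0, -0.1, 0.7, 0, 0, 0, 0.7, 0, 0, 0, 0.7, 0, 0, 0, 0.7, 0, 0, 0, 0.7, 0, 0, 0, 0.7, 0, 0, 0, 0.7, 0, 0]'

```text
time: 5.43
tcp_pos: [0.4553, 0.0379, 0.2188]
eef_rot: [-0.111, -3.139, 0.001]
ft_force: [1.0, -0.1, -4.3]
grip_width: 0.0596
grasp_force: 25.0
```

Emit:
drive_tool --moves '[0, 0.7, 0, 0, 0, 0.7, 0, 0, 0, 0.7, 0, 0, 0, 0.7, 0, 0, 0, 0.7, 0, 0, 0, 0.7, 0, 0, 0, 0.7, 0, 0, 0, 0.5, 0, 0, 0, 0.2, 0, 0, 0, 0, 0, 0, 0, 0, 0, 0]'

```text
time: 6.35
tcp_pos: [0.456, 0.2041, 0.2192]
eef_rot: [-0.112, -3.139, 0.002]
ft_force: [0.4, 0.1, -4.7]
grip_width: 0.0596
grasp_force: 25.0
```

Emit:
drive_tool --moves '[0, 0, -0.4, 0, 0, 0, -0.5, 0, 0, 0, -0.5, 0, 0, 0, -0.3, 0, 0, 0, -0.15, 0, 0, 0, -0.1, 0, 0, 0, -0.05, 0, 0, 0, 0, 0, 0, 0, 0, 0]'

```text
time: 7.1
tcp_pos: [0.4563, 0.2052, 0.1601]
eef_rot: [0.111, 3.139, 0.001]
ft_force: [0.6, -0.4, -4.0]
grip_width: 0.0596
grasp_force: 25.0
```

Emit:
drive_tool --moves '[0, 0, -0.06, 0, 0, 0, -0.05, 0, 0, 0, 0, 0, 0, 0, 0, 0]'

```text
time: 7.43
tcp_pos: [0.4562, 0.2053, 0.1566]
eef_rot: [0.111, 3.139, 0.001]
ft_force: [0.0, 0.3, -2.7]
grip_width: 0.0596
grasp_force: 25.0
```

Emit:
drive_tool --moves '[0, 0, 0, 0, 0, 0, 0, 0, 0, 0, 0, 0, 0, 0, 0, 0, 0, 0, 0, 0]' --gripper -1

```text
time: 7.85
tcp_pos: [0.456, 0.2051, 0.1564]
eef_rot: [0.111, 3.139, 0.0]
ft_force: [-0.2, 0.6, -0.2]
grip_width: 0.0836
grasp_force: 0.0
```

Emit:
drive_tool --moves '[0, 0, 0.2, 0, 0, 0, 0.4, 0, 0, 0, 0.7, 0, 0, 0, 0.8, 0, 0, 0, 0.8, 0, 0, 0, 0.8, 0, 0, 0, 0.4, 0, 0, -0.6, 0, 0, 0, -0.6, 0, 0, 0, -0.6, 0, 0, 0, -0.6, 0, 0, 0, -0.6, 0, 0]'

```text
time: 8.85
tcp_pos: [0.4557, 0.1142, 0.279]
eef_rot: [-0.111, -3.139, 0.0]
ft_force: [-0.2, -0.1, -0.3]
grip_width: 0.0874
grasp_force: 0.0
```

Run:
```python
from h import *
c=cap('top'); save(c,'top1.png'); s=cap('scene'); save(s,'scene1.png'); 
o=np.array([.5053,-.2075,0]); a=-.058; X=np.array([np.cos(a),np.sin(a)]);Y=np.array([-np.sin(a),np.cos(a)])
for n,k in(('top',c),('scene',s)):
    P=cloud(k).reshape(-1,3); P=P[k['range_z'].ravel()>0]; d=P[:,:2]-o[:2]; t=np.c_[d@X,d@Y,P[:,2]]
    m=(np.abs(t[:,0]+.06)<.045)&(t[:,1]>-.13)&(t[:,1]<-.035)&(t[:,2]>.04)&(t[:,2]<.15)
    rg=t[m]; off=rg[np.abs(rg[:,0]+.06)>.012]; print(n,len(off),off.mean(0),off.min(0),off.max(0),'line',cv2.fitLine(off[:,:2].astype(np.float32),2,0,.01,.01).ravel())
    top=rg[rg[:,2]>.118]; print(' topz',len(top), top.mean(0) if len(top) else 0, rg[:,2].max())
    f=P[(abs(P[:,0]-.456)<.06)&(abs(P[:,1]-.205)<.06)&(P[:,2]>.03)&(P[:,2]<.23)]; hi=f[f[:,2]>.195]; print(' flask',len(hi),hi.mean(0) if len(hi) else 0)
    for y in (.11,-.09): print(' rail',[])
st()
```

```text
top 362 [-0.06040524 -0.08968943  0.09919134] [-0.09582385 -0.09799097  0.05844796] [-0.02425662 -0.08519211  0.12518103] line [ 9.9999994e-01 -2.8303871e-04 -6.0405236e-02 -8.9689434e-02]
 topz 177 [-0.06084736 -0.09089319  0.12319143] 0.12820473770931512
 flask 0 0
 rail []
 rail []
scene 352 [-0.05049544 -0.09402883  0.09672061] [-0.09581706 -0.09966656  0.06072954] [-0.02233588 -0.08487619  0.12630644] line [ 0.9998531   0.01714259 -0.05049543 -0.09402883]
 topz 124 [-0.05556187 -0.09314148  0.1228142 ] 0.1288737475052501
 flask 347 [0.45939111 0.19939014 0.20351909]
 rail []
 rail []
{'time': 8.95, 'tcp_pos': [0.456, 0.112, 0.279], 'eef_rot': [0.118, 3.139, -0.001], 'ft_force': [-0.549, 0.277, 0.531], 'grip_width': 0.087, 'grasp_force': 0.0}
```

View pics/scene1.png

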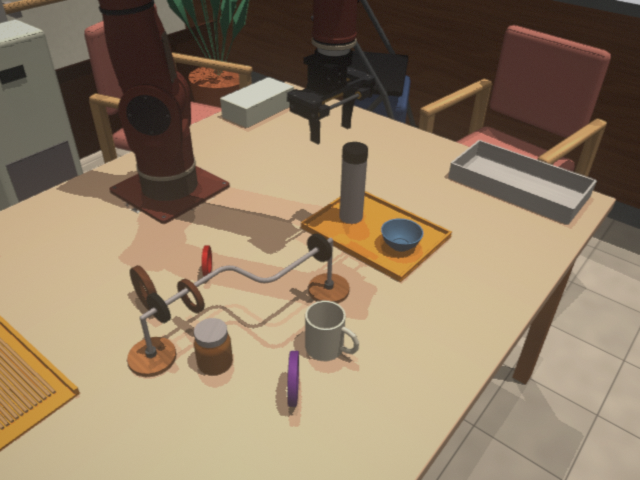

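The flask stands upright on the tray at about (352,185), and its lid and base are both well clear of the bowl. The ring on the rail, at (190,295), is untouched.

Emit:
drive_tool --moves '[0, -0.6, 0, 0.1, 0, -1, 0, 0, 0, -1, 0, 0, 0, -1, 0, 0, 0, -1, 0, 0, 0, -1, 0, 0, 0, -1, 0, 0, 0, -1, 0, 0, 0, -1, 0, 0, 0, -1, 0, 0, 0, -1, 0, 0, 0, -1, 0, 0]'

```text
time: 9.95
tcp_pos: [0.4561, -0.2337, 0.2793]
eef_rot: [0.091, 3.14, 0.0]
ft_force: [0.3, -0.2, -0.6]
grip_width: 0.0867
grasp_force: 0.0
```

Emit:
drive_tool --moves '[-0.15, -0.8, 0, 0, -0.2, -0.7, -0.2, 0, -0.18, -0.4, -0.7, 0, 0, -0.06, -0.8, 0, 0, 0, -0.8, 0, 0, 0, -0.8, 0, 0, 0, -0.5, 0, 0, 0, -0.3, 0, 0, 0, 0, 0, 0, 0, 0, 0]'

```text
time: 10.78
tcp_pos: [0.4403, -0.2916, 0.1565]
eef_rot: [-0.092, -3.14, 0.0]
ft_force: [0.3, 0.4, -0.1]
grip_width: 0.0873
grasp_force: 0.0
```

Emit:
drive_tool --moves '[0, 0, 0, 0, 0, 0, 0, 0, 0, -0.1, -0.2, 0, 0, 0, -0.4, 0, 0, 0, -0.4, 0, 0, 0, -0.2, 0, 0, 0, 0, 0, 0, 0, 0, 0]' --gripper 0

```text
time: 11.45
tcp_pos: [0.4395, -0.2946, 0.1196]
eef_rot: [-0.093, -3.139, -0.0]
ft_force: [-0.4, -0.1, 0.4]
grip_width: 0.0459
grasp_force: 0.0
```

Emit:
drive_tool --moves '[0, 0, 0, 0, 0, 0, 0, 0, 0, 0, 0, 0, 0, 0, 0, 0, 0, 0, 0, 0, 0, 0, 0, 0]' --gripper 1 --force 12

```text
time: 11.95
tcp_pos: [0.4401, -0.2947, 0.1204]
eef_rot: [0.092, 3.14, -0.0]
ft_force: [-0.4, -1.0, -0.2]
grip_width: 0.012
grasp_force: 12.2
```

Emit:
drive_tool --moves '[0, 0, 0.15, 0, 0, 0, 0.15, 0, 0, 0, 0, 0, 0, 0, 0, 0]'

```text
time: 12.28
tcp_pos: [0.4403, -0.2948, 0.1297]
eef_rot: [0.092, 3.139, -0.0]
ft_force: [-0.2, 0.7, -0.7]
grip_width: 0.0118
grasp_force: 12.0
```

Run:
```python
from h import *
s=cap('scene'); st()
cv2.imwrite('pics/s2.png',cv2.resize(s['color'][180:360,90:350,::-1],None,fx=3,fy=3))
# path: command rows from ring y=-.09 to y=.105 in trainer frame, TCP = ring rail point
a=-.058;X=np.array([np.cos(a),np.sin(a)]);Y=np.array([-np.sin(a),np.cos(a)])
def pt(s): # s arc from y=-.03 start of bend1
    L=np.pi*15e-3; tot=2*L+.06; z=.03*np.clip(s/tot,0,1)
    if s<0: p=(-.06,-.03+s); h=0
    elif s<L: h=s/.03; p=(-.03-.03*np.cos(h),-.03+.03*np.sin(h))
    elif s<L+.06: h=np.pi/2; p=(-.03+s-L,0)
    elif s<tot: q=(s-L-.06)/.03; h=np.pi/2-q; p=(.03+.03*np.sin(q),.03-.03*np.cos(q))
    else: h=0; p=(.06,.03+s-tot)
    return np.r_[p[0]*X+p[1]*Y,z,-h]
S=np.r_[np.linspace(-.0605,0,7),np.linspace(0,.04712,15)[1:],np.linspace(.04712,.10712,6)[1:],np.linspace(.10712,.15425,15)[1:],np.linspace(.15425,.15425+.075,7)[1:]]
Q=np.array([pt(x) for x in S]); Q[:,:2]+=[.5053,-.2075]
D=np.diff(Q,axis=0)/[.03,.03,.03,.12]
for i,d in enumerate(D): print(i,np.round(d,2).tolist(),np.round(Q[i+1],3).tolist())
```

```text
{'time': 12.333, 'tcp_pos': [0.44, -0.295, 0.129], 'eef_rot': [0.092, 3.14, -0.0], 'ft_force': [0.173, -0.301, 0.389], 'grip_width': 0.012, 'grasp_force': 12.0}
0 [0.02, 0.34, 0.0, 0.0] [0.441, -0.284, 0.0, 0.0]
1 [0.02, 0.34, 0.0, 0.0] [0.441, -0.274, 0.0, 0.0]
2 [0.02, 0.34, 0.0, 0.0] [0.442, -0.264, 0.0, 0.0]
3 [0.02, 0.34, 0.0, 0.0] [0.442, -0.254, 0.0, 0.0]
4 [0.02, 0.34, 0.0, 0.0] [0.443, -0.244, 0.0, 0.0]
5 [0.02, 0.34, 0.0, -0.0] [0.444, -0.234, 0.0, -0.0]
6 [0.01, 0.11, 0.02, -0.93] [0.444, -0.231, 0.001, -0.112]
7 [0.03, 0.11, 0.02, -0.93] [0.445, -0.227, 0.001, -0.224]
8 [0.04, 0.11, 0.02, -0.93] [0.446, -0.224, 0.002, -0.337]
9 [0.05, 0.1, 0.02, -0.93] [0.447, -0.221, 0.003, -0.449]
10 [0.06, 0.09, 0.02, -0.93] [0.449, -0.218, 0.003, -0.561]
11 [0.07, 0.09, 0.02, -0.93] [0.451, -0.216, 0.004, -0.673]
12 [0.08, 0.08, 0.02, -0.93] [0.454, -0.213, 0.005, -0.785]
13 [0.09, 0.07, 0.02, -0.93] [0.456, -0.211, 0.005, -0.898]
14 [0.1, 0.06, 0.02, -0.93] [0.459, -0.209, 0.006, -1.01]
15 [0.1, 0.05, 0.02, -0.93] [0.462, -0.208, 0.007, -1.122]
16 [0.11, 0.04, 0.02, -0.93] [0.465, -0
[... 926 characters left out ...]
94] [0.559, -0.199, 0.026, -0.673]
33 [0.07, 0.09, 0.02, 0.94] [0.561, -0.197, 0.027, -0.561]
34 [0.06, 0.09, 0.02, 0.94] [0.563, -0.194, 0.027, -0.449]
35 [0.05, 0.1, 0.02, 0.94] [0.565, -0.191, 0.028, -0.337]
36 [0.04, 0.11, 0.02, 0.94] [0.566, -0.188, 0.029, -0.224]
37 [0.03, 0.11, 0.02, 0.94] [0.567, -0.184, 0.029, -0.112]
38 [0.01, 0.11, 0.02, 0.93] [0.567, -0.181, 0.03, 0.0]
39 [0.02, 0.42, 0.0, 0.0] [0.568, -0.169, 0.03, 0.0]
40 [0.02, 0.42, 0.0, 0.0] [0.568, -0.156, 0.03, 0.0]
41 [0.02, 0.42, 0.0, 0.0] [0.569, -0.144, 0.03, 0.0]
42 [0.02, 0.42, 0.0, 0.0] [0.57, -0.131, 0.03, 0.0]
43 [0.02, 0.42, 0.0, 0.0] [0.571, -0.119, 0.03, 0.0]
44 [0.02, 0.42, 0.0, 0.0] [0.571, -0.106, 0.03, 0.0]
```

View pics/s2.png

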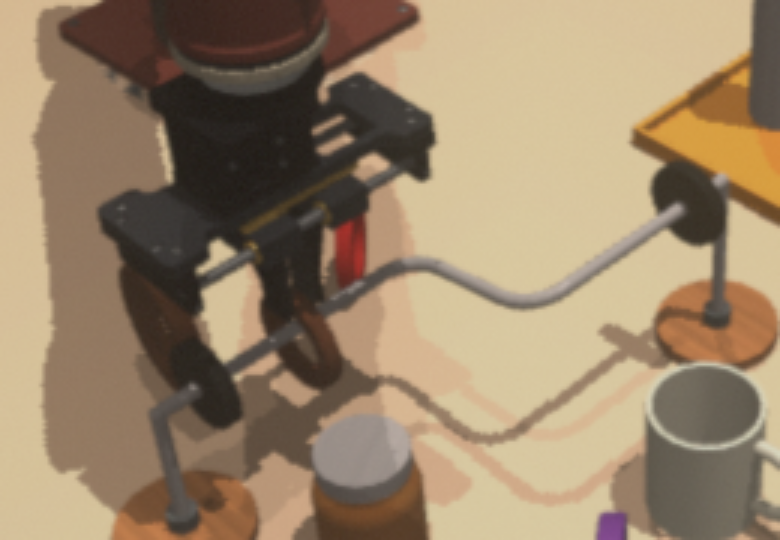

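The ring is gripped by its top rim, at about (295,320) in the crop, and lifted with the rail free inside its hole. Next I follow the rail.

Emit:
drive_tool --moves '[0.02, 0.34, 0, 0, 0.02, 0.34, 0, 0, 0.02, 0.34, 0, 0, 0.02, 0.34, 0, 0, 0.02, 0.34, 0, 0, 0.02, 0.34, 0, 0, 0.01, 0.11, 0.02, -0.93, 0.03, 0.11, 0.02, -0.93, 0.04, 0.11, 0.02, -0.93, 0.05, 0.1, 0.02, -0.93]'

```text
time: 13.17
tcp_pos: [0.4475, -0.2203, 0.1316]
eef_rot: [-0.793, -3.04, -0.0]
ft_force: [0.5, -0.3, -0.5]
grip_width: 0.0116
grasp_force: 12.0
```

Emit:
drive_tool --moves '[0.06, 0.09, 0.02, -0.93, 0.07, 0.09, 0.02, -0.93, 0.08, 0.08, 0.02, -0.93, 0.09, 0.07, 0.02, -0.93, 0.1, 0.06, 0.02, -0.93, 0.1, 0.05, 0.02, -0.93, 0.11, 0.04, 0.02, -0.93, 0.11, 0.02, 0.02, -0.93, 0.11, 0.01, 0.02, -0.93, 0.11, 0, 0.02, -0.93, 0, 0, 0, 0]'

```text
time: 14.08
tcp_pos: [0.4762, -0.2051, 0.1376]
eef_rot: [2.282, 2.159, -0.0]
ft_force: [0.0, 0.5, -0.3]
grip_width: 0.0118
grasp_force: 12.0
```

Emit:
drive_tool --moves '[0.4, -0.03, 0.1, 0, 0.4, -0.03, 0.1, 0, 0.4, -0.03, 0.1, 0, 0.4, -0.03, 0.08, 0, 0.4, -0.03, 0.08, 0, 0.11, 0, 0.02, 0.94, 0.11, 0.01, 0.02, 0.94, 0.11, 0.02, 0.02, 0.94, 0.11, 0.04, 0.02, 0.94, 0.1, 0.05, 0.02, 0.94, 0.1, 0.06, 0.02, 0.94]'

```text
time: 15.0
tcp_pos: [0.5547, -0.2045, 0.1548]
eef_rot: [-1.415, -2.804, 0.001]
ft_force: [-0.1, 0.1, -0.6]
grip_width: 0.012
grasp_force: 12.0
```

Emit:
drive_tool --moves '[0.09, 0.07, 0.02, 0.94, 0.08, 0.08, 0.02, 0.94, 0.07, 0.09, 0.02, 0.94, 0.06, 0.09, 0.02, 0.94, 0.05, 0.1, 0.02, 0.94, 0.04, 0.11, 0.02, 0.94, 0.03, 0.11, 0.02, 0.94, 0.01, 0.11, 0.02, 0.94, 0, 0, 0, 0]'

```text
time: 15.75
tcp_pos: [0.5678, -0.181, 0.1598]
eef_rot: [-0.051, -3.141, -0.0]
ft_force: [1.1, -0.6, -0.5]
grip_width: 0.0118
grasp_force: 12.0
```

Emit:
drive_tool --moves '[0.02, 0.39, 0, -0.2, 0.02, 0.39, 0, 0, 0.02, 0.39, 0, 0, 0.02, 0.39, 0, 0, 0.02, 0.39, 0, 0, 0.02, 0.39, 0, 0, 0, 0, -0.15, 0, 0, 0, -0.15, 0, 0, 0, 0, 0]'

```text
time: 16.5
tcp_pos: [0.5714, -0.1113, 0.1503]
eef_rot: [-0.103, -3.14, -0.0]
ft_force: [-0.3, -0.1, 0.3]
grip_width: 0.0118
grasp_force: 12.0
```

Emit:
drive_tool --moves '[0, 0, 0, 0, 0, 0, 0, 0, 0, 0, 0, 0, 0, 0, 0, 0, 0, 0, 0, 0]' --gripper 0.5

```text
time: 16.92
tcp_pos: [0.5714, -0.1118, 0.1509]
eef_rot: [0.105, 3.14, -0.0]
ft_force: [0.2, -0.2, 0.2]
grip_width: 0.0215
grasp_force: 0.0
```

Emit:
drive_tool --moves '[0, 0, 0.3, 0, 0, 0, 0.5, 0, 0, 0, 0.5, 0, 0, 0, 0.3, 0, 0, -0.5, 0, 0, 0, -0.5, 0, 0, 0, -0.5, 0, 0, 0, 0, 0, 0]'

```text
time: 17.58
tcp_pos: [0.5709, -0.16, 0.1995]
eef_rot: [0.11, 3.139, -0.003]
ft_force: [-0.5, -1.0, 0.1]
grip_width: 0.0219
grasp_force: 0.0
```

Run:
```python
from h import *
o=np.array([.5053,-.2075,0]); a=-.058; X=np.array([np.cos(a),np.sin(a)]);Y=np.array([-np.sin(a),np.cos(a)])
k=cap('scene'); cv2.imwrite('pics/s3.png',cv2.resize(k['color'][180:360,190:450,::-1],None,fx=3,fy=3))
P=cloud(k).reshape(-1,3); P=P[k['range_z'].ravel()>0]; d=P[:,:2]-o[:2]; t=np.c_[d@X,d@Y,P[:,2]]
m=(np.abs(t[:,0]-.06)<.045)&(np.abs(t[:,0]-.06)>.012)&(t[:,1]>.05)&(t[:,1]<.128)&(t[:,2]>.07)&(t[:,2]<.165)
print(m.sum(),t[m].mean(0),t[m].min(0),t[m].max(0)); st()
```

```text
364 [0.06743131 0.09569699 0.12613818] [0.02385093 0.08982821 0.08859241] [0.09677858 0.10539006 0.15601855]
{'time': 17.633, 'tcp_pos': [0.571, -0.158, 0.199], 'eef_rot': [0.108, 3.139, -0.001], 'ft_force': [0.59, -0.463, 0.05], 'grip_width': 0.022, 'grasp_force': 0.0}
```

View pics/s3.png

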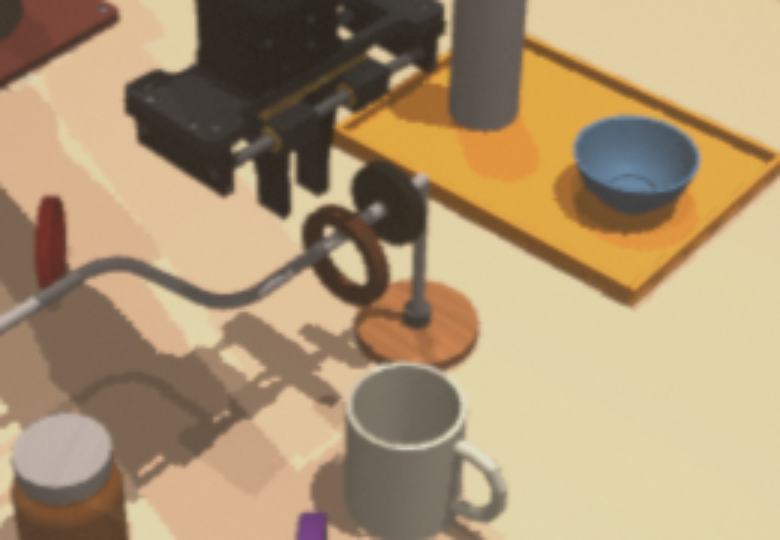

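The ring hangs free about 30 mm short of the upper stop, at (345,255) in the crop. Now I push it home with the fingers shut.

Emit:
drive_tool --moves '[0, 0, 0, 0, 0, 0, 0, 0, 0, 0, 0, 0, 0, 0, -0.4, 0, 0, 0, -0.5, 0, 0, 0, -0.4, 0, 0, 0, -0.3, 0, 0, 0, 0, 0]' --gripper 1

```text
time: 18.3
tcp_pos: [0.5701, -0.1558, 0.1482]
eef_rot: [-0.103, -3.136, -0.0]
ft_force: [-0.3, 0.3, -0.2]
grip_width: 0.0001
grasp_force: 0.0
```

Emit:
drive_tool --moves '[0, 0.3, 0, 0, 0, 0.3, 0, 0, 0, 0.2, 0, 0, 0, 0.2, 0, 0, 0, 0.2, 0, 0, 0.01, 0.1, 0, 0, 0.01, 0.1, 0, 0, 0.01, 0.1, 0, 0, 0, 0, 0, 0]'

```text
time: 19.05
tcp_pos: [0.5725, -0.1108, 0.1509]
eef_rot: [0.103, 3.14, 0.0]
ft_force: [-0.1, -0.1, 0.2]
grip_width: 0.0002
grasp_force: 0.0
```

Emit:
drive_tool --moves '[0, 0.07, 0, 0, 0, 0.07, 0, 0, 0, 0.06, 0, 0, 0, 0, 0, 0]'

```text
time: 19.38
tcp_pos: [0.5723, -0.105, 0.1508]
eef_rot: [-0.103, -3.14, -0.0]
ft_force: [-0.3, -0.1, 0.6]
grip_width: 0.0005
grasp_force: 0.0
```

Emit:
drive_tool --moves '[0, 0.05, 0, 0, 0, 0.04, 0, 0, 0, 0, 0, 0]'

```text
time: 19.63
tcp_pos: [0.5723, -0.1024, 0.1508]
eef_rot: [-0.103, -3.14, -0.0]
ft_force: [0.6, 0.0, -0.5]
grip_width: 0.0007
grasp_force: 0.0
```

Emit:
drive_tool --moves '[0, 0.05, 0, 0, 0, 0.03, 0, 0, 0, 0, 0, 0]'

```text
time: 19.88
tcp_pos: [0.5724, -0.1, 0.1508]
eef_rot: [-0.103, -3.14, -0.0]
ft_force: [0.5, -1.0, -0.3]
grip_width: 0.0003
grasp_force: 0.0
```

Run:
```python
from h import *
k=cap('scene'); cv2.imwrite('pics/s4.png',cv2.resize(k['color'][210:290,270:370,::-1],None,fx=6,fy=6)); st()
```

```text
{'time': 19.933, 'tcp_pos': [0.572, -0.1, 0.151], 'eef_rot': [-0.103, -3.14, -0.0], 'ft_force': [0.132, -0.022, 0.505], 'grip_width': 0.0, 'grasp_force': 0.0}
```

View pics/s4.png

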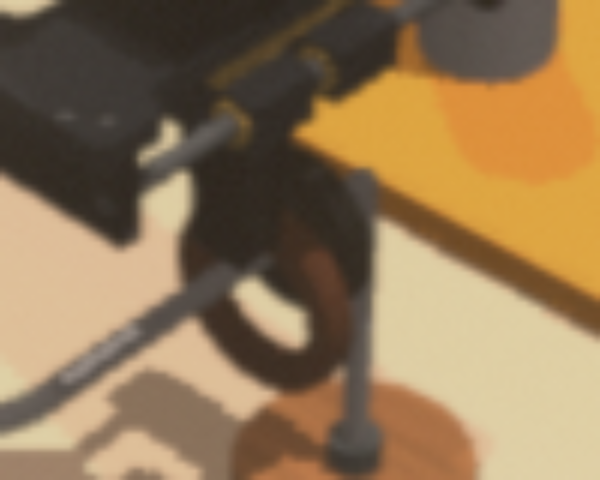

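The ring, centred at about (280,290) in the crop, is almost against the stop. I push gently until it makes contact.

Emit:
drive_tool --moves '[0, 0.05, 0, 0, 0, 0.05, 0, 0, 0, 0, 0, 0]'

```text
time: 20.18
tcp_pos: [0.5724, -0.097, 0.1508]
eef_rot: [-0.103, -3.14, 0.0]
ft_force: [0.1, 0.6, -0.4]
grip_width: 0.0007
grasp_force: 0.0
```

Emit:
drive_tool --moves '[0, 0.05, 0, 0, 0, 0.03, 0, 0, 0, 0, 0, 0]'

```text
time: 20.43
tcp_pos: [0.5723, -0.0968, 0.151]
eef_rot: [0.106, 3.139, -0.004]
ft_force: [0.8, -5.6, -0.4]
grip_width: 0.0002
grasp_force: 3.1
```

Contact force rises to 5.6 N, so the ring is against the stop. I back off and rise.

Emit:
drive_tool --moves '[0, -0.2, 0, 0, 0, -0.5, 0, 0, 0, -0.5, 0, 0, 0, -0.3, 0.3, 0, 0, 0, 0.7, 0, 0, 0, 0.8, 0, 0, -0.7, 0.8, 0, 0, -0.8, 0.5, 0, 0, -0.8, 0, 0, 0, -0.8, 0, 0, 0, -0.5, 0, 0, 0, 0, 0, 0]'

```text
time: 21.43
tcp_pos: [0.5713, -0.2521, 0.2447]
eef_rot: [0.111, 3.139, -0.003]
ft_force: [-0.4, -0.7, -0.1]
grip_width: 0.0005
grasp_force: 0.0
```

Run:
```python
from h import *
o=np.array([.5053,-.2075,0]); a=-.058; X=np.array([np.cos(a),np.sin(a)]);Y=np.array([-np.sin(a),np.cos(a)])
k=cap('scene'); cv2.imwrite('pics/s5.png',cv2.resize(k['color'][130:370,190:470,::-1],None,fx=2.5,fy=2.5))
P=cloud(k).reshape(-1,3); P=P[k['range_z'].ravel()>0]; d=P[:,:2]-o[:2]; t=np.c_[d@X,d@Y,P[:,2]]
m=(np.abs(t[:,0]-.06)<.045)&(np.abs(t[:,0]-.06)>.012)&(t[:,1]>.09)&(t[:,1]<.16)&(t[:,2]>.07)&(t[:,2]<.11)
print(m.sum(),t[m].mean(0),t[m].min(0),t[m].max(0)); st()
```

```text
96 [0.06139103 0.12508616 0.10002512] [0.0273348  0.12019094 0.0874598 ] [0.09263097 0.13497077 0.10999864]
{'time': 21.483, 'tcp_pos': [0.572, -0.25, 0.244], 'eef_rot': [0.109, 3.14, -0.001], 'ft_force': [0.384, 0.834, 0.032], 'grip_width': 0.001, 'grasp_force': 0.0}
```

View pics/s5.png

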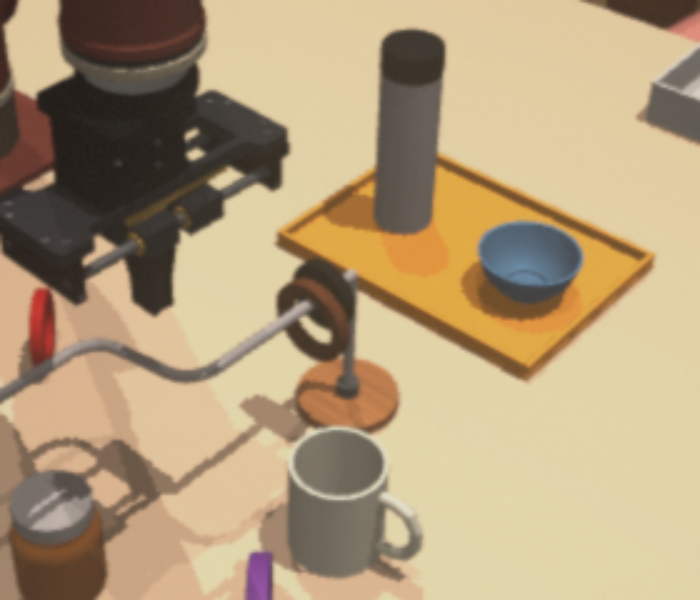

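The ring hangs against the upper stop at (315,310). The flask is upright on the tray, the mug, jar and bowl look undisturbed, and the arm is clear of everything.

```bash
python3 -c "
from h import *
print(ticket.job_done())"
```

```text
the job is handed in; nothing more can be done
None
```

I've handed the job in, though the hand-in gave no verdict: the flask stands upright on the tray clear of the bowl, the ring hangs home against the upper stop, the mug, jar and bowl look undisturbed in the last picture, and about 21.5 s of the 64 s were used.

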